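Refit the sprung feed roller of the slide labeller

TASK

Take the feed roller off its white rest and fit it into the labeller's bracket: push its spring-loaded pin against the end of the open-topped cup, lower the roller between the two cheeks while the spring is compressed, and ease it back so that the fixed steel nose sits in the round cup and the pin lies at the bottom of its slot. Let go, leaving the roller level and held by its spring. Do not force the roller or the hand against the bracket, and leave the other things on the bench where they are.

Things in the scene. Friction and masses are not known exactly. Their poses are not given: they have to be found in the camera images.
- roller: Feed roller, about 250 g. Origin: middle of its black rubber sleeve, on its axis; y runs along the roller to the sprung pin (x, z may turn about y). Sleeve 32 mm thick, y -40 to +40 mm: grip here. Steel nose 14 mm thick, y -40 to -75, fixed. Steel pin 8 mm thick, y 40 to 87 when free, sprung. Starts level in the rest, axis 50 mm above the bench.
- nose_tip (a point): Centre of the end face of the roller's fixed nose (y -75 mm of the roller); the last 2 mm taper to 12.6 mm thick.
- pin_tip (a point): Round end of the roller's sprung pin (y +87 mm of the roller when free). The pin can be pushed in by 22 mm: about 2 N to start, plus 0.22 N per mm; it bottoms hard.
- rest: White rest, fixed: base 80 x 110 x 10 mm, two V notches 10 mm wide at y -34 and +34 mm, up to 49 mm high; the middle of the sleeve is free for the fingers. Origin: centre of its underside, z up. The roller starts along its y axis.
- bracket: Roller bracket, fixed. Origin: centre of the underside of its foot (100 x 190 mm in x, y), z up; the cups' common axis runs along y above x = 0. A yoke with two cheeks 50 mm wide in x is clamped on it at an unmeasured height: cups' axis 85 to 115 mm above the bench, found by feel or sight. Cross bar 24 mm wide, top 33 mm below the axis. Over 25 N from the roller or 20 N from the hand is forcing.
- round_foot (a point): Point of the bracket at bench level, x 0, y -65 mm, straight below the inner face of the cheek with the round cup. That cheek (gear housing outside it) spans y -81 to -65 mm; its top edge is 13.5 mm above the cups' axis. The cup is a hole 17 mm in diameter, 10 mm deep (floor at y -75). Seated, the nose's end rests on its floor.
- open_foot (a point): Point of the bracket at bench level, x 0, y +82 mm, straight below the end wall of the open-topped cup (wall 50 mm wide, to 59 mm above the cups' axis). The slot runs y 70 to 82 mm, 12 mm wide in x, floor 4 mm below the axis so that the pin lying on it is on the axis; from 7 mm above the axis it flares to some 42 mm wide at 28 mm above.
- mid_foot (a point): Point of the bracket at bench level, x 0, y 0. Seated, the roller's origin is above it, pin pushed in 5 mm. To pass the nose by the round cup's cheek the roller must be 10 to 17 mm off towards +y (pin pushed in 15 to 22 mm). Pin and nose rub with 2 to 6 N when sliding under the spring.
- reagent_bottle: Bystander, leave alone: amber bottle, 48 mm across, 110 mm high. Origin: centre of its underside.
- specimen_jar: Bystander, leave alone: white lidded jar, 58 mm across, 52 mm high. Origin: centre of its underside.
- petri_dish: Bystander, leave alone: clear flat dish, 90 mm across, 16 mm high. Origin: centre of its underside.
- slide_box: Bystander, leave alone: blue box for slides, 85 x 100 x 30 mm. Origin: centre of its underside.
- beaker: Bystander, leave alone: open glass beaker, 68 mm across, 85 mm high. Origin: centre of its underside.
- objective: Bystander, leave alone: microscope objective standing upright, 30 mm across, 46 mm high. Origin: centre of its underside.
Things that resemble listed ones, but are neither listed nor needed, are in the scene too. What is shaped like the rest but pink is not meant.

How it is judged (in metres and radians):
On the way, in this order (a step that is already met when the one before it is completed fails the run):
1. the roller is lifted off its rest (z of roller in the frame of rest above 0.075 m), for 0.1 s.
2. the pin is pushed in by at least 3 mm (distance between nose_tip and pin_tip below 0.159 m), for 0.1 s.
At the end, for the whole second after the job is handed in: Nose 5 mm or more deep in the round cup, pin end 6 mm or more inside the slot, both within 4 mm of the bracket's middle plane; axis within 1.5 degrees of the bracket's y and 80 to 120 mm above the bench; pin still pushed in 1.5 mm or more; at rest, let go (y of nose_tip in the frame of bracket between -0.08 and -0.07 m and x of nose_tip in the frame of bracket between -0.004 and 0.004 m and y of pin_tip in the frame of bracket between 0.076 and 0.086 m and x of pin_tip in the frame of bracket between -0.004 and 0.004 m and z of roller in the frame of bracket between 0.08 and 0.12 m and angle between the y axis of roller and the y axis of bracket, either way round below 0.026 rad and distance between nose_tip and pin_tip below 0.1605 m and linear speed of roller below 0.02 m/s); the robot touches nothing.
It fails at once if the roller was forced against the bracket (over 25 N) (contact force between roller and bracket above 25 N).
It fails at once if the hand or arm was forced against the bracket (over 20 N) (contact force between the arm and bracket above 20 N).
It fails at once if the fingers were forced against the bracket (over 20 N) (contact force between the fingers and bracket above 20 N).
It fails at once if a bystander was moved by more than 30 mm (distance of any of reagent_bottle, specimen_jar, petri_dish, slide_box, beaker, objective from where it was at the start of the episode above 0.03 m).
It also fails if it takes over 72 s, if anything falls off the work surface, if the arm or the gripper's body presses on something with over 40 N, if the wrist force passes 120 N, or if a joint passes its speed limit or range.

ROBOT

A 6-joint arm with a two-finger parallel gripper is mounted at the origin on the work surface. World frame = base frame: x ahead of the robot, y to its left, z up, the work surface at z = 0. Lengths are in mm, angles in rad, forces in N, time in s.
With the tool pointing down it reaches from about 275 to 975 mm from the base axis. Payload 8.4 kg.
Tool frame: the origin (TCP) lies midway between the tips of the shut fingers; the grasp point (between the pads) lies 19 mm behind it; z points along the fingers, y is the line along which they close (so a half turn about z gives the same grasp; the last joint's range is limited). The gripper opens to 92 mm and grips with 3 to 60 N. Pads are 20 mm wide; open, the fingers measure 128 mm over their backs; the gripper's body (75 mm by 189 mm) begins 69 mm behind the grasp point.
Start: joints at [1.279, 0.353, 1.633, -0, 1.155, -0.002], TCP at [178.599, 598.941, 214.583] pointing down, gripper open.
Joint ranges: [-2.63, 2.63], [-0.92, 2.1], [0.06, 2.66], [-1.3, 4.44], [0, 2.69], [-3.02, 3.02]. Speed limits (rad/s): [2.22, 2.22, 2.79, 3.14, 3.14, 3.14].

INTERFACE

Orientations are given as [roll, pitch, yaw] about the fixed x, y, z axes, in that order (R = Rz(yaw) Ry(pitch) Rx(roll)).
In Python, from plant import read_state, grab_frame, close_job gives the robot as it stands.
- The arm moves only by the tool drive_tool, never from a script. Its argument "deltas" is a list of rows, each an object with "linear": the shift along the tool's x, y, z in m, a list of three; "yaw": the turn about the tool's z in degrees; "grip": the finger opening in m, from 0 to 0.0919. A call has exactly 8 rows; each row shifts and turns the commanded pose from where the row before left it, along the tool's axes as they then stand; what a row does not reach is not made up. A row lasts 1/8 s, in which the tool goes at most 62.5 mm and 10.7 degrees, less where a joint would pass 70% of its speed; a pose out of reach is approached as far as the arm can. A call is refused whole if a number of a shift passes 0.0625 or a number of a turn 10.7, either way. A call with a gripper value outside its range is refused whole. The fingers move at their own pace and stop on an object; the grip force is fixed at half the most. Time passes only in rows, so rows that do not move let the fingers close, or fill a call up. It gives the time, the measured TCP pose, the force, the opening and the grip force at its end, in the units of the state.
- read_state(): the state, without advancing time (a new reading comes with each control period).
- grab_frame(name): name is "scene" or "top" or "wrist"; returns a dict with "frame" (420x560x3 uint8, red, green, blue), "vertical_fov" (degrees; the focal length in pixels is half the picture's height over the tangent of half this angle, whatever the lens; pixels are square), "cx", "cy" (the principal point, pixels), "R" (3x3) and "t" (3): a world point X has camera coordinates R X + t; the wrist camera has in their place "hand_eye" (4x4, takes a point from camera to tool coordinates, whose origin is the TCP and whose axes are the flange's). Camera axes: x right, y down, z forward; pixel columns grow to the right and rows downward; lengths in mm; the calibration is good to about 2 mm. A picture is of the moment at which its call begins: read the wrist's pose just before it. There is no depth.
- close_job(): hands the job in; it is judged then, once.
The state is a dict: "time": time; "joints": joint angles; "joint_vel": joint speeds; "joint_efforts": joint torques, N m; "position": TCP position; "tcp_rot": TCP orientation; "wrist_force": force on the tool from outside, world axes, zero at the start; "torque": the same for the moment, N m; "opening": finger opening in mm; "gripper_force": force on a finger pad.
Only numpy, scipy, OpenCV 4.12 (cv2) and the standard library are available. Lean on these libraries where they do the work, as an engineer would, in place of code of your own. Each camera call takes 0.05 s, during which the arm holds its last target. There are 200 camera calls.

## Working session

There is one attempt and no reset: what is moved stays moved. The work goes in short steps, Python scripts to look and compute and a tool call to move; the robot and the scene stay as the last step left them, time stands still between calls to the robot, and variables do not carry over. Pictures are saved under pics/ and viewed, at most 10 in all, crops included, and the job is handed in when it is done.

Besides the shell and the picture viewer there is one more tool, called after ">>>" in YAML: its name, and indented under it one key for each argument. drive_tool: Moves the arm, as the interface text tells. Its arguments: {"type":"object","properties":{"deltas":{"type":"array"}},"required":["deltas"]}

```bash
mkdir -p pics; ls; cat > h.py <<'E'
import numpy as np, cv2, json
from plant import read_state, grab_frame
from scipy.spatial.transform import Rotation as Ro
def snap(name,fn):
    s=read_state(); f=grab_frame(name)
    cv2.imwrite('pics/'+fn+'.png',f['frame'][:,:,::-1])
    h=f['frame'].shape[0]; fl=h/2/np.tan(np.radians(f['vertical_fov'])/2)
    if 'hand_eye' in f:
        T=np.eye(4); T[:3,:3]=Ro.from_euler('xyz',s['tcp_rot']).as_matrix(); T[:3,3]=s['position']
        C=T@np.array(f['hand_eye']); R=C[:3,:3].T; t=-R@C[:3,3]
    else: R=np.array(f['R']);t=np.array(f['t'])
    json.dump(dict(R=R.tolist(),t=np.array(t).ravel().tolist(),f=fl,cx=f['cx'],cy=f['cy']),open('pics/'+fn+'.json','w'))
def cam(fn):
    c=json.load(open('pics/'+fn+'.json')); return np.array(c['R']),np.array(c['t']),c['f'],c['cx'],c['cy']
def ray(fn,u,v):
    R,t,f,cx,cy=cam(fn); d=R.T@np.array([(u-cx)/f,(v-cy)/f,1]); return -R.T@t,d/np.linalg.norm(d)
def onz(fn,u,v,z):
    o,d=ray(fn,u,v); return o+d*(z-o[2])/d[2]
def tri(*obs):
    A=np.zeros((3,3));b=np.zeros(3);L=[ray(*x) for x in obs]
    for o,d in L: P=np.eye(3)-np.outer(d,d);A+=P;b+=P@o
    X=np.linalg.solve(A,b); return X,[round(float(np.linalg.norm(np.cross(X-o,d))),1) for o,d in L]
def proj(fn,X):
    R,t,f,cx,cy=cam(fn); p=R@np.array(X,float)+t; return np.round([f*p[0]/p[2]+cx,f*p[1]/p[2]+cy],1)
E
python3 - <<'E'
from h import *
import pprint
pprint.pprint(read_state())
for n in('scene','top','wrist'):
    snap(n,n+'0')
    R,t,f,cx,cy=cam(n+'0'); print(n,-R.T@t,R[2],f,cx,cy)
a=[cv2.imread(f'pics/{n}0.png') for n in('scene','top')]
E
```

```text
pics
{'gripper_force': 0.0,
 'joint_efforts': array([ 1.27275423e-03, -5.93871331e+01, -3.34208429e+01,  6.97449641e-02,
        2.35195470e-02, -1.54965715e-04]),
 'joint_vel': array([ 9.47264215e-04, -7.66428862e-04,  2.17165063e-05,  1.38434419e-03,
        8.23430418e-04, -1.01323484e-03]),
 'joints': array([ 1.27861458e+00,  3.53677902e-01,  1.63413011e+00, -1.03575208e-05,
        1.15520938e+00, -2.40365737e-03]),
 'opening': 92.02607374163414,
 'position': array([178.44789099, 598.45905907, 213.84684484]),
 'tcp_rot': array([-3.14016790e+00,  6.04532365e-06,  2.85181876e+00]),
 'time': 0.0,
 'torque': array([-0.02320277,  0.03373779,  0.02120569]),
 'wrist_force': array([-0.43126774,  0.21773567,  0.11722799])}
scene [1247.08898868  -44.0660572   888.33668796] [-0.60860333  0.02602546 -0.7930477 ] 485.73381505303763 278.77721180792787 206.01520753238097
top [526.68488185 -22.42839824 914.05496197] [ 0.08319177  0.01847157 -0.99636235] 427.59131386462593 276.865133444606 210.35380027349427
wrist [111.1826362  618.63820293 383.81520553] [ 0.23880432 -0.07283652 -0.96833225] 293.77547077985537 281.64639110560944 214.42342640613543
```

View pics/top0.png

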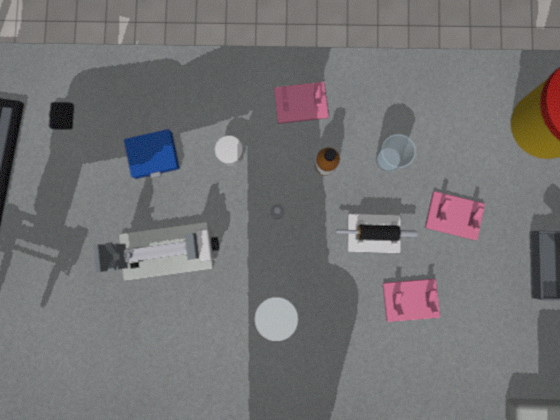

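View pics/scene0.png

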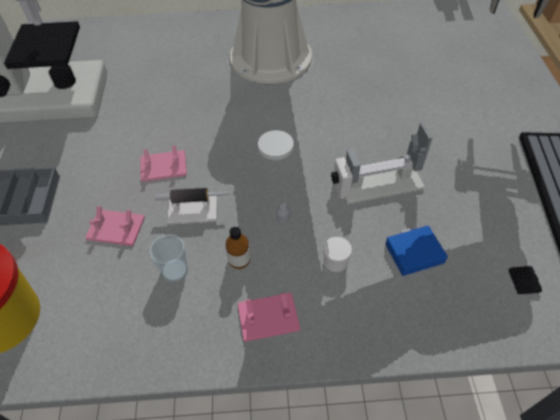

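The top view shows the roller on the white rest around (380,232) and the bracket around (165,255), with the tall end wall on the left (110,257). In the scene view they are at (190,198) and (380,175). I'll enlarge both.

```bash
python3 - <<'E'
import cv2,numpy as np
def crop(n,u,v,w,h):
    c=cv2.imread(f'pics/{n}.png')[v:v+h,u:u+w]; c=cv2.resize(c,(400,300),interpolation=cv2.INTER_CUBIC)
    s=400/w
    for k in range((u//10+1)*10,u+w,10): cv2.line(c,(int((k-u)*s),0),(int((k-u)*s),4 if k%50 else 12),(0,255,255),1); 
    for k in range((v//10+1)*10,v+h,10): cv2.line(c,(0,int((k-v)*s)),(4 if k%50 else 12,int((k-v)*s)),(0,255,255),1)
    return c
A=np.vstack([np.hstack([crop('top0',320,192,100,75),crop('top0',92,207,140,105)]),np.hstack([crop('scene0',145,165,100,75),crop('scene0',320,118,120,90)])])
cv2.imwrite('pics/c1.png',A)
E
```

```text
(no output)
```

View pics/c1.png

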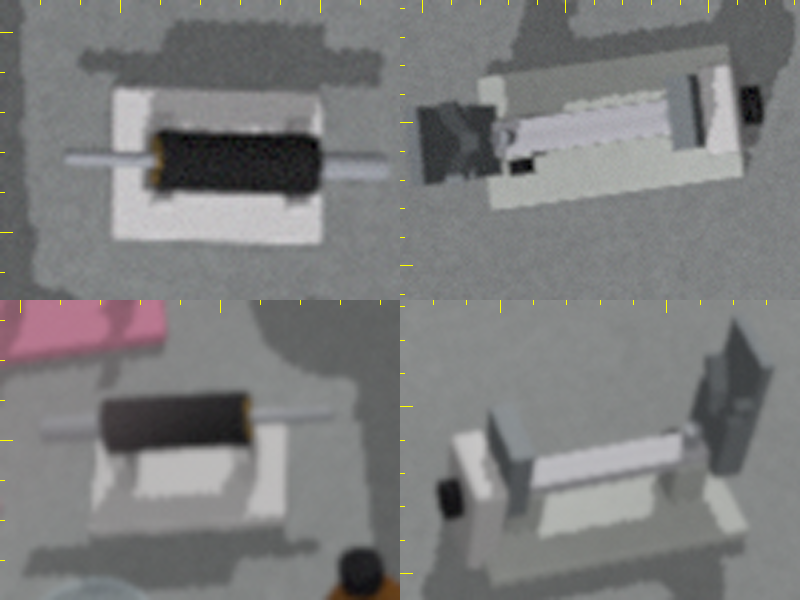

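In the enlargement (converted to full pixels), the top view puts the pin tip at (336.5,231.8) and the nose tip at (417,234). In the scene view they are at (228.5,193.2) and (155.5,197.2). The bracket foot's corners in the top view are (119,235), (207,223), (212,269) and (123.5,280), with the open cup on the left (+y).

```bash
python3 - <<'E'
from h import *
p,e=tri(('top0',336.5,231.75),('scene0',228.5,193.2));print(p,e)
n,e2=tri(('top0',417,234),('scene0',155.5,197.2));print(n,e2)
a,_=tri(('top0',358.8,232.2),('scene0',207.5,194.75));b,_=tri(('top0',400,232.75),('scene0',170.75,196.5));print(a,b)
d=p-n;print(np.linalg.norm(d),np.degrees(np.arctan2(d[1],d[0])),n+d*75/162)
c=[onz('top0',*q,12)for q in[(119.3,235),(207.2,223.1),(211.7,268.6),(123.5,279.8)]]
c=np.array(c);print(c,c.mean(0));
for i in range(4):
    w=c[i]-c[(i+1)%4];print(np.linalg.norm(w),np.degrees(np.arctan2(w[1],w[0])))
E
```

```text
[ 558.16660035 -126.68901571   49.56847127] [0.9, 0.9]
[ 557.15208707 -288.08165727   50.80344793] [0.5, 0.5]
[ 558.254982   -172.57381494   48.84195092] [ 558.86765296 -253.95119212   51.86645632]
161.40055499992346 89.63984378102333 [ 557.62176915 -213.36284173   50.23169948]
[[542.48151073 327.13575493  12.        ]
 [571.78599019 141.20484645  12.        ]
 [476.45837125 128.26670887  12.        ]
 [448.75400395 313.21510654  12.        ]] [509.86996903 227.4556042   12.        ]
188.22607482841696 98.95668115920864
96.20161296617077 7.729119676627431
187.01187600942967 -81.48071522153037
94.75563297028768 -171.5520411319014
```

```bash
cat >> h.py <<'E'
def plan(x,y,z,yaw,n=8):
    s=read_state();p=np.array(s['position']);w=np.degrees(s['tcp_rot'][2]);dw=(yaw-w+180)%360-180;d=(np.array([x,y,z])-p)/n
    print('pos',p.round(1),'yaw',w.round(2),'F',np.round(s['wrist_force'],1),'t',s['time'])
    for i in range(n):
        a=np.radians(w+dw*i/n);c,q=np.cos(a),np.sin(a)
        print([round(k/1000,4) for k in (d[0]*c+d[1]*q,d[0]*q-d[1]*c,-d[2])],round(-dw/n,2))
        if abs(dw)<.05: print('x',n);break
E
python3 -c "
from h import *
plan(505,235,222,98.4)"
```

```text
pos [178.5 598.6 214.1] yaw 163.4 F [-0.2 -0.7 -1.2] t 0.15
[np.float64(-0.0521), np.float64(-0.0319), np.float64(-0.001)] 8.12
[np.float64(-0.0561), np.float64(-0.0242), np.float64(-0.001)] 8.12
[np.float64(-0.0589), np.float64(-0.016), np.float64(-0.001)] 8.12
[np.float64(-0.0606), np.float64(-0.0076), np.float64(-0.001)] 8.12
[np.float64(-0.0611), np.float64(0.0011), np.float64(-0.001)] 8.12
[np.float64(-0.0603), np.float64(0.0097), np.float64(-0.001)] 8.12
[np.float64(-0.0583), np.float64(0.0181), np.float64(-0.001)] 8.12
[np.float64(-0.0552), np.float64(0.0262), np.float64(-0.001)] 8.12
```

>>> drive_tool:
  deltas:
    - {"linear": [-0.052, -0.032, -0.001], "yaw": 8.1, "grip": 0.0919}
    - {"linear": [-0.056, -0.024, -0.001], "yaw": 8.1, "grip": 0.0919}
    - {"linear": [-0.059, -0.016, -0.001], "yaw": 8.1, "grip": 0.0919}
    - {"linear": [-0.0605, -0.0075, -0.001], "yaw": 8.1, "grip": 0.0919}
    - {"linear": [-0.061, 0.001, -0.001], "yaw": 8.1, "grip": 0.0919}
    - {"linear": [-0.06, 0.01, -0.001], "yaw": 8.1, "grip": 0.0919}
    - {"linear": [-0.058, 0.018, -0.001], "yaw": 8.1, "grip": 0.0919}
    - {"linear": [-0.055, 0.026, -0.001], "yaw": 8.1, "grip": 0.0919}

```text
time: 1.15
position: [506.1, 235.2, 222.6]
tcp_rot: [3.141, -0.0, 1.716]
wrist_force: [0.2, 0.9, -0.3]
opening: 92.3
gripper_force: 0.0
```

```bash
python3 - <<'E'
from h import *
snap('wrist','w1')
plan(610,170,235,98.4)
E
python3 -c "
import cv2;a=cv2.imread('pics/w1.png');cv2.imwrite('pics/w1b.png',cv2.resize(a,(800,600),interpolation=cv2.INTER_CUBIC))"
```

```text
pos [510.4 230.5 222.8] yaw 97.83 F [ 3.9 -3.5  0. ] t 1.2
[np.float64(-0.0092), np.float64(0.0113), np.float64(-0.0015)] -0.07
[np.float64(-0.0092), np.float64(0.0113), np.float64(-0.0015)] -0.07
[np.float64(-0.0092), np.float64(0.0113), np.float64(-0.0015)] -0.07
[np.float64(-0.0092), np.float64(0.0113), np.float64(-0.0015)] -0.07
[np.float64(-0.0092), np.float64(0.0113), np.float64(-0.0015)] -0.07
[np.float64(-0.0093), np.float64(0.0113), np.float64(-0.0015)] -0.07
[np.float64(-0.0093), np.float64(0.0112), np.float64(-0.0015)] -0.07
[np.float64(-0.0093), np.float64(0.0112), np.float64(-0.0015)] -0.07
```

View pics/w1b.png

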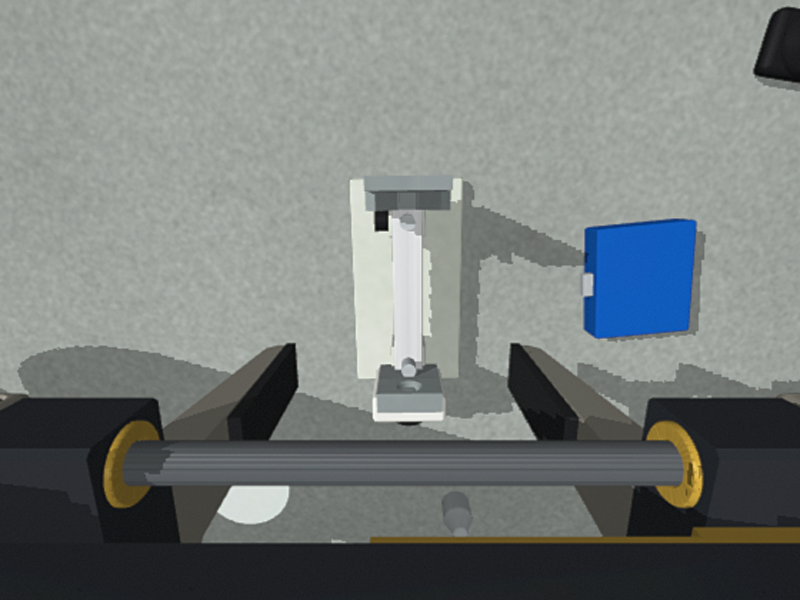

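The wrist view shows the bracket from above. The end wall with its slot is at the top (407,185), the round-cup cheek at the bottom (410,390), and the cross bar runs between them. I'll retake it with the arm settled, then take a second view.

```bash
python3 - <<'E'
from h import *
snap('wrist','w1')
plan(585,190,222,97.9,6)
E
```

```text
pos [508.2 232.9 222.6] yaw 98.14 F [-0.2  0.4 -0.9] t 1.25
[np.float64(-0.0089), np.float64(0.0117), np.float64(0.0001)] 0.04
[np.float64(-0.0089), np.float64(0.0117), np.float64(0.0001)] 0.04
[np.float64(-0.0089), np.float64(0.0117), np.float64(0.0001)] 0.04
[np.float64(-0.0089), np.float64(0.0117), np.float64(0.0001)] 0.04
[np.float64(-0.0089), np.float64(0.0117), np.float64(0.0001)] 0.04
[np.float64(-0.0089), np.float64(0.0117), np.float64(0.0001)] 0.04
```

>>> drive_tool:
  deltas:
    - {"linear": [-0.009, 0.012, 0], "yaw": 0, "grip": 0.0919}
    - {"linear": [-0.009, 0.012, 0], "yaw": 0, "grip": 0.0919}
    - {"linear": [-0.009, 0.012, 0], "yaw": 0, "grip": 0.0919}
    - {"linear": [-0.009, 0.012, 0], "yaw": 0, "grip": 0.0919}
    - {"linear": [-0.009, 0.012, 0], "yaw": 0, "grip": 0.0919}
    - {"linear": [-0.009, 0.012, 0], "yaw": 0, "grip": 0.0919}
    - {"linear": [0, 0, 0], "yaw": 0, "grip": 0.0919}
    - {"linear": [0, 0, 0], "yaw": 0, "grip": 0.0919}

```text
time: 2.25
position: [584.0, 194.2, 222.5]
tcp_rot: [-3.141, -0.0, 1.721]
wrist_force: [-0.0, -0.3, -1.1]
opening: 91.6
gripper_force: 0.0
```

```bash
python3 - <<'E'
from h import *
snap('wrist','w2')
plan(558,-213,222,90)
import cv2
def crop(n,u,v,w,h):
    c=cv2.imread(f'pics/{n}.png')[v:v+h,u:u+w]; c=cv2.resize(c,(400,600),interpolation=cv2.INTER_CUBIC);s=400/w
    for k in range((u//10+1)*10,u+w,10): cv2.line(c,(int((k-u)*s),0),(int((k-u)*s),4 if k%50 else 12),(0,255,255),1)
    for k in range((v//10+1)*10,v+h,10): cv2.line(c,(0,int((k-v)*s)),(4 if k%50 else 12,int((k-v)*s)),(0,255,255),1)
    return c
print(proj('w2',[510,228,50]),proj('w1',[510,228,50]))
p=proj('w2',[510,228,60]).astype(int)
cv2.imwrite('pics/c2.png',np.hstack([crop('w1',220,115,130,195),crop('w2',p[0]-70,p[1]-105,140,210)]))
print(p-[70,105])
E
```

```text
pos [583.9 194.3 222.5] yaw 98.6 F [-0.8 -0.7 -0.2] t 2.3
[np.float64(-0.0499), np.float64(-0.0108), np.float64(0.0001)] 1.07
[np.float64(-0.0501), np.float64(-0.0099), np.float64(0.0001)] 1.07
[np.float64(-0.0502), np.float64(-0.0089), np.float64(0.0001)] 1.07
[np.float64(-0.0504), np.float64(-0.008), np.float64(0.0001)] 1.07
[np.float64(-0.0505), np.float64(-0.007), np.float64(0.0001)] 1.07
[np.float64(-0.0507), np.float64(-0.0061), np.float64(0.0001)] 1.07
[np.float64(-0.0508), np.float64(-0.0051), np.float64(0.0001)] 1.07
[np.float64(-0.0508), np.float64(-0.0042), np.float64(0.0001)] 1.07
[222.8 161.4] [280.9 200.9]
[151  57]
```

View pics/c2.png

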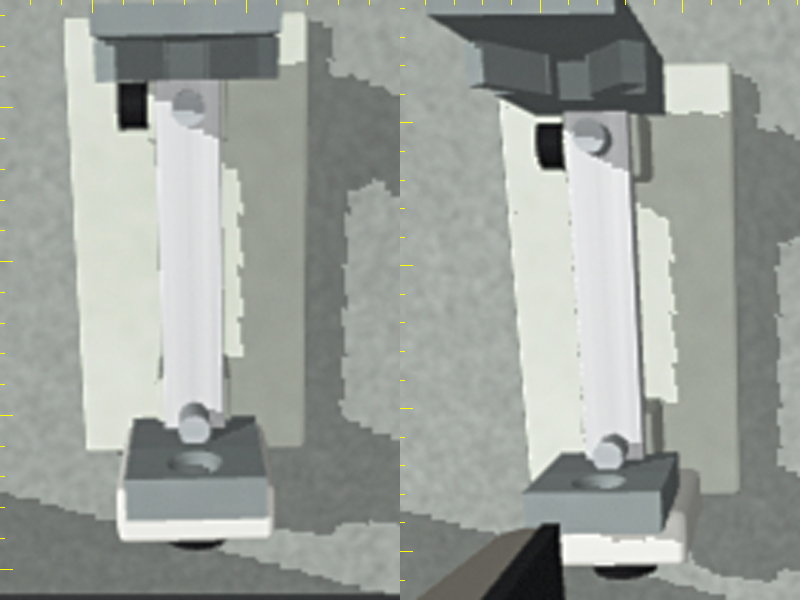

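The crops show the wall's top inner edge in w1 from (250.2,127.0) to (311.3,125.7), and the round cheek's top inner edge from (261.3,271.0) to (308.4,270.3). In w2 the wall edge runs (161.5,61.9) to (226.3,60.5), and the cheek edge (195.5,229.2) to (244.8,228.5).

```bash
python3 - <<'E'
from h import *
def W1(x,y):return ('w1',220+x/3.077,115+y/3.077)
def W2(x,y):return ('w2',151+(x-400)/2.857,57+y/2.857)
P={}
for n,a,b in [('cl',(127,480),(525,491)),('cr',(272,478),(668,489)),('wl',(93,37),(430,14)),('wr',(281,33),(615,12)),('hole',(194,463),(600,481)),('fbl',(86,449),(530,0)),('fbr',(302,445),(739,492))]:
    if n=='fbl':continue
    P[n],e=tri(W1(*a),W2(*b));print(n,P[n].round(1),e)
m=(P['cl']+P['cr'])/2;w=(P['wl']+P['wr'])/2;d=w-m
print(m,w,np.hypot(*d[:2]),np.degrees(np.arctan2(d[1],d[0])),'axis z',m[2]-13.5,w[2]-59)
E
```

```text
cl [498.1 160.8 103.6] [0.3, 0.3]
cr [548.5 168.1 101.7] [0.9, 0.9]
wl [474.8 305.1 148.2] [0.2, 0.2]
wr [523.  312.9 147.5] [0.3, 0.3]
hole [521.6 163.   87. ] [0.5, 0.5]
fbr [574.9 141.7   6.5] [0.2, 0.2]
[523.33921385 164.43339617 102.67169916] [498.9180324  309.01208041 147.86131046] 146.6267030287728 99.58748872222615 axis z 89.17169916326101 88.86131046494046
```

```bash
python3 - <<'E'
from h import *
plan(558,-213.5,150,90)
print(onz('top0',328,160,50),onz('top0',397,150,40))
E
```

```text
pos [583.9 194.3 222.5] yaw 98.6 F [-0.8 -0.7 -0.2] t 2.3
[np.float64(-0.0499), np.float64(-0.0108), np.float64(0.0091)] 1.07
[np.float64(-0.0501), np.float64(-0.0099), np.float64(0.0091)] 1.07
[np.float64(-0.0503), np.float64(-0.0089), np.float64(0.0091)] 1.07
[np.float64(-0.0504), np.float64(-0.008), np.float64(0.0091)] 1.07
[np.float64(-0.0506), np.float64(-0.007), np.float64(0.0091)] 1.07
[np.float64(-0.0507), np.float64(-0.0061), np.float64(0.0091)] 1.07
[np.float64(-0.0508), np.float64(-0.0051), np.float64(0.0091)] 1.07
[np.float64(-0.0509), np.float64(-0.0042), np.float64(0.0091)] 1.07
[ 704.32077649 -108.5937853    50.        ] [ 730.05819803 -251.61226719   40.        ]
```

>>> drive_tool:
  deltas:
    - {"linear": [-0.05, -0.011, 0.003], "yaw": 1.1, "grip": 0.0919}
    - {"linear": [-0.05, -0.01, 0.007], "yaw": 1.1, "grip": 0.0919}
    - {"linear": [-0.0505, -0.009, 0.01], "yaw": 1.1, "grip": 0.0919}
    - {"linear": [-0.0505, -0.008, 0.01], "yaw": 1.1, "grip": 0.0919}
    - {"linear": [-0.0505, -0.007, 0.01], "yaw": 1.1, "grip": 0.0919}
    - {"linear": [-0.0505, -0.006, 0.01], "yaw": 1.1, "grip": 0.0919}
    - {"linear": [-0.051, -0.005, 0.01], "yaw": 1.1, "grip": 0.0919}
    - {"linear": [-0.051, -0.004, 0.012], "yaw": 1.0, "grip": 0.0919}

```text
time: 3.3
position: [557.7, -215.0, 150.7]
tcp_rot: [3.141, 0.0, 1.569]
wrist_force: [0.8, 0.1, -0.1]
opening: 92.0
gripper_force: 0.0
```

>>> drive_tool:
  deltas:
    - {"linear": [0, 0, 0], "yaw": 0, "grip": 0.0919}
    - {"linear": [0, 0, 0], "yaw": 0, "grip": 0.0919}
    - {"linear": [0, 0, 0], "yaw": 0, "grip": 0.0919}
    - {"linear": [0, 0, 0], "yaw": 0, "grip": 0.0919}
    - {"linear": [0, 0, 0], "yaw": 0, "grip": 0.0919}
    - {"linear": [0, 0, 0], "yaw": 0, "grip": 0.0919}
    - {"linear": [0, 0, 0], "yaw": 0, "grip": 0.0919}
    - {"linear": [0, 0, 0], "yaw": 0, "grip": 0.0919}

```text
time: 4.3
position: [557.8, -213.8, 150.6]
tcp_rot: [-3.142, -0.0, 1.569]
wrist_force: [-0.2, -0.3, 0.1]
opening: 91.8
gripper_force: 0.0
```

```bash
python3 - <<'E'
from h import *
snap('wrist','w3')
s=read_state();print(s['position'],np.degrees(s['tcp_rot']))
cv2.imwrite('pics/w3b.png',cv2.resize(cv2.imread('pics/w3.png'),(800,600),interpolation=cv2.INTER_CUBIC))
print([proj('w3',q)*800/560 for q in([558,-213.4,50],[558,-173,50],[558,-288,50],[558,-127,50])])
E
```

```text
[ 557.85342735 -213.82655619  150.57371815] [-1.79999203e+02 -3.20772893e-04  8.98905500e+01]
[array([403.        , 305.85714286]), array([403.        , 244.85714286]), array([403.14285714, 407.57142857]), array([402.85714286, 169.42857143])]
```

View pics/w3b.png

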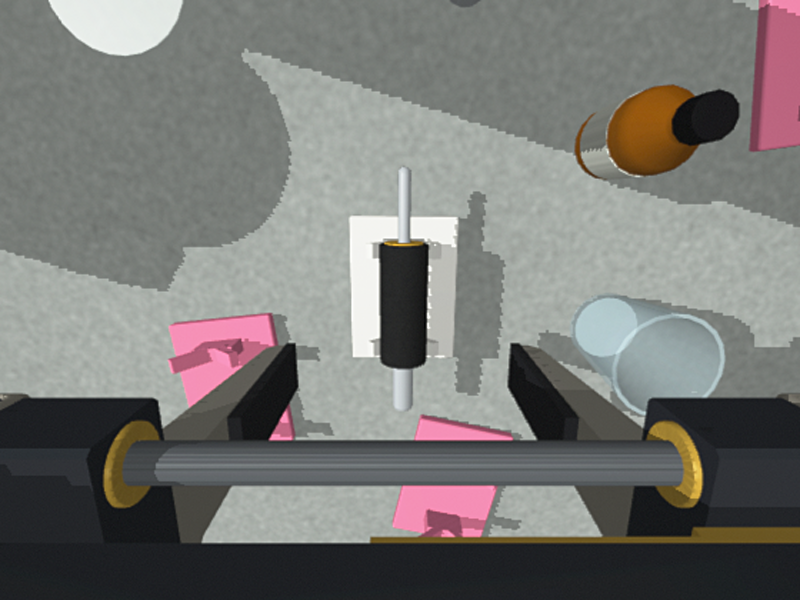

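The roller lies centred under the hand, pin tip at (404,167) and nose tip at (402,410), with the fingers clear on both sides. I'll descend and grip.

>>> drive_tool:
  deltas:
    - {"linear": [0, 0.0007, 0.02], "yaw": 0.2, "grip": 0.0919}
    - {"linear": [0, 0, 0.02], "yaw": 0.2, "grip": 0.0919}
    - {"linear": [0, 0, 0.02], "yaw": 0, "grip": 0.0919}
    - {"linear": [0, 0, 0.02], "yaw": 0, "grip": 0.0919}
    - {"linear": [0, 0, 0.02], "yaw": 0, "grip": 0.0919}
    - {"linear": [0, 0, 0.0195], "yaw": 0, "grip": 0.0919}
    - {"linear": [0, 0, 0], "yaw": 0, "grip": 0.06}
    - {"linear": [0, 0, 0], "yaw": 0, "grip": 0.045}

```text
time: 5.35
position: [558.9, -213.9, 31.5]
tcp_rot: [3.141, 0.0, 1.562]
wrist_force: [-0.0, 0.9, -0.5]
opening: 74.0
gripper_force: 0.0
```

>>> drive_tool:
  deltas:
    - {"linear": [0, 0, 0], "yaw": 0, "grip": 0.035}
    - {"linear": [0, 0, 0], "yaw": 0, "grip": 0.028}
    - {"linear": [0, 0, 0], "yaw": 0, "grip": 0.02}
    - {"linear": [0, 0, 0], "yaw": 0, "grip": 0.02}
    - {"linear": [0, 0, 0], "yaw": 0, "grip": 0.02}
    - {"linear": [0, 0, 0], "yaw": 0, "grip": 0.02}
    - {"linear": [0, 0, 0], "yaw": 0, "grip": 0.02}
    - {"linear": [0, 0, 0], "yaw": 0, "grip": 0.02}

```text
time: 6.35
position: [558.3, -213.8, 31.1]
tcp_rot: [-3.141, -0.0, 1.562]
wrist_force: [-3.1, -0.2, 4.2]
opening: 31.1
gripper_force: 30.0
```

>>> drive_tool:
  deltas:
    - {"linear": [0, 0, -0.005], "yaw": 0, "grip": 0.02}
    - {"linear": [0, 0, -0.015], "yaw": 0, "grip": 0.02}
    - {"linear": [0, 0, -0.025], "yaw": 0, "grip": 0.02}
    - {"linear": [0, 0, -0.03], "yaw": 0, "grip": 0.02}
    - {"linear": [0, 0, -0.03], "yaw": 0, "grip": 0.02}
    - {"linear": [0, 0, -0.015], "yaw": 0, "grip": 0.02}
    - {"linear": [0, 0, -0.005], "yaw": 0, "grip": 0.02}
    - {"linear": [0, 0, 0], "yaw": 0, "grip": 0.02}

```text
time: 7.35
position: [558.3, -213.7, 155.7]
tcp_rot: [-3.141, -0.0, 1.562]
wrist_force: [0.3, 0.6, -3.0]
opening: 31.2
gripper_force: 30.0
```

```bash
python3 - <<'E'
from h import *
snap('wrist','w4')
u=np.array([np.cos(np.radians(99.2)),np.sin(np.radians(99.2))]);o=np.array([512.5,228.3]);print(o-9*u)
plan(*(o-9*u),155,99.2,15)
E
```

```text
[513.93893069 219.41577361]
pos [ 558.  -213.6  155.2] yaw 89.49 F [ 0.  -0.1 -3.2] t 7.4
[np.float64(0.0288), np.float64(-0.0032), np.float64(0.0)] -0.65
[np.float64(0.0289), np.float64(-0.0029), np.float64(0.0)] -0.65
[np.float64(0.0289), np.float64(-0.0025), np.float64(0.0)] -0.65
[np.float64(0.0289), np.float64(-0.0022), np.float64(0.0)] -0.65
[np.float64(0.029), np.float64(-0.0019), np.float64(0.0)] -0.65
[np.float64(0.029), np.float64(-0.0016), np.float64(0.0)] -0.65
[np.float64(0.029), np.float64(-0.0012), np.float64(0.0)] -0.65
[np.float64(0.029), np.float64(-0.0009), np.float64(0.0)] -0.65
[np.float64(0.029), np.float64(-0.0006), np.float64(0.0)] -0.65
[np.float64(0.029), np.float64(-0.0003), np.float64(0.0)] -0.65
[np.float64(0.029), np.float64(0.0001), np.float64(0.0)] -0.65
[np.float64(0.029), np.float64(0.0004), np.float64(0.0)] -0.65
[np.float64(0.029), np.float64(0.0007), np.float64(0.0)] -0.65
[np.float64(0.029), np.float64(0.0011), np.float64(0.0)] -0.65
[np.float64(0.029), np.float64(0.0014), np.float64(0.0)] -0.65
```

>>> drive_tool:
  deltas:
    - {"linear": [0.029, -0.003, 0], "yaw": -0.65, "grip": 0.02}
    - {"linear": [0.029, -0.003, 0], "yaw": -0.65, "grip": 0.02}
    - {"linear": [0.029, -0.0025, 0], "yaw": -0.65, "grip": 0.02}
    - {"linear": [0.029, -0.002, 0], "yaw": -0.65, "grip": 0.02}
    - {"linear": [0.029, -0.002, 0], "yaw": -0.65, "grip": 0.02}
    - {"linear": [0.029, -0.0015, 0], "yaw": -0.65, "grip": 0.02}
    - {"linear": [0.029, -0.001, 0], "yaw": -0.65, "grip": 0.02}
    - {"linear": [0.029, -0.001, 0], "yaw": -0.65, "grip": 0.02}

```text
time: 8.4
position: [534.6, 18.6, 154.9]
tcp_rot: [-3.14, -0.0, 1.653]
wrist_force: [0.4, -0.4, -2.4]
opening: 31.3
gripper_force: 30.0
```

>>> drive_tool:
  deltas:
    - {"linear": [0.029, -0.0005, 0], "yaw": -0.65, "grip": 0.02}
    - {"linear": [0.029, 0, 0], "yaw": -0.65, "grip": 0.02}
    - {"linear": [0.029, 0, 0], "yaw": -0.65, "grip": 0.02}
    - {"linear": [0.029, 0.0005, 0], "yaw": -0.65, "grip": 0.02}
    - {"linear": [0.029, 0.0007, 0], "yaw": -0.65, "grip": 0.02}
    - {"linear": [0.029, 0.001, 0], "yaw": -0.65, "grip": 0.02}
    - {"linear": [0.015, 0.001, 0], "yaw": -0.65, "grip": 0.02}
    - {"linear": [0, 0, 0], "yaw": 0, "grip": 0.02}

```text
time: 9.4
position: [516.3, 206.2, 155.4]
tcp_rot: [-3.141, 0.0, 1.734]
wrist_force: [-0.2, 0.0, -2.5]
opening: 31.2
gripper_force: 30.0
```

```bash
python3 - <<'E'
from h import *
snap('wrist','w5')
cv2.imwrite('pics/w5b.png',cv2.resize(cv2.imread('pics/w5.png')[75:345,100:460],(800,600),interpolation=cv2.INTER_CUBIC))
plan(513.9,219.4,140,99.2)
E
```

```text
pos [516.4 205.5 155.5] yaw 99.29 F [ 0.1 -0.3 -2.7] t 9.45
[np.float64(0.0018), np.float64(-0.0), np.float64(0.0019)] 0.01
[np.float64(0.0018), np.float64(-0.0), np.float64(0.0019)] 0.01
[np.float64(0.0018), np.float64(-0.0), np.float64(0.0019)] 0.01
[np.float64(0.0018), np.float64(-0.0), np.float64(0.0019)] 0.01
[np.float64(0.0018), np.float64(-0.0), np.float64(0.0019)] 0.01
[np.float64(0.0018), np.float64(-0.0), np.float64(0.0019)] 0.01
[np.float64(0.0018), np.float64(-0.0), np.float64(0.0019)] 0.01
[np.float64(0.0018), np.float64(-0.0), np.float64(0.0019)] 0.01
```

View pics/w5b.png

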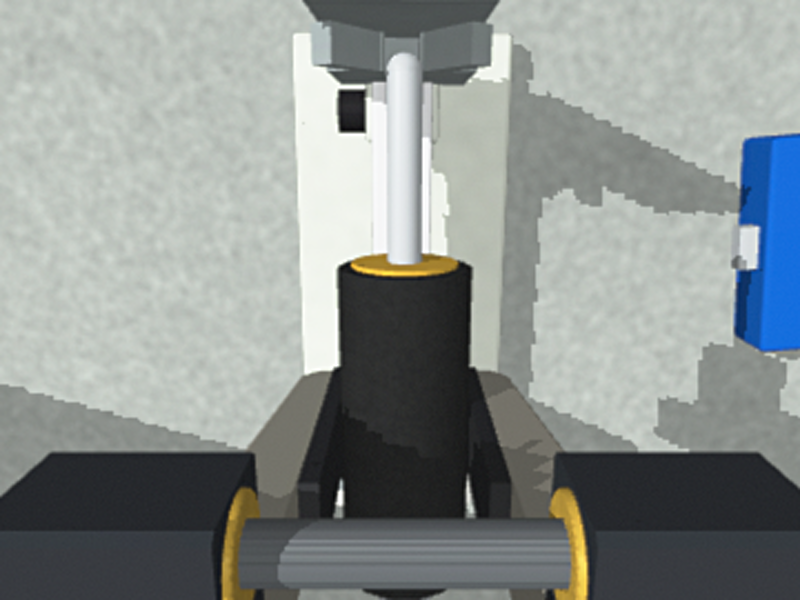

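The wrist view shows the pin lined up over the slot: pin tip at (403,55) against a slot centre of about (403,45) in the crop. The foot's edges are symmetric about the roller, so yaw and x look right. I'll check the pin's offset in the hand.

```bash
python3 - <<'E'
from h import *
s=read_state();R=Ro.from_euler('xyz',s['tcp_rot']).as_matrix()
for q in([87,0,-19],[85,0,-19],[89,0,-19],[87,0,-17],[40,0,-19]): 
    p=proj('w5',s['position']+R@np.array(q,float)); print(q,(p-[100,75])*800/360)
u=R[:2,0]; rel=s['position'][:2]-np.array([512.5,228.3]); print('bracket y',rel@u,'x',rel@R[:2,1])
E
```

```text
[87, 0, -19] [404.88888889  63.55555556]
[85, 0, -19] [404.88888889  73.33333333]
[89, 0, -19] [404.88888889  53.77777778]
[87, 0, -17] [404.88888889  64.66666667]
[40, 0, -19] [404.66666667 275.77777778]
bracket y -23.143579451514153 x 0.14235608565998317
```

>>> drive_tool:
  deltas:
    - {"linear": [0.002, 0, 0.006], "yaw": 0, "grip": 0.02}
    - {"linear": [0.002, 0, 0.01], "yaw": 0, "grip": 0.02}
    - {"linear": [0.002, 0, 0.01], "yaw": 0, "grip": 0.02}
    - {"linear": [0.002, 0, 0.01], "yaw": 0, "grip": 0.02}
    - {"linear": [0.002, 0, 0.008], "yaw": 0, "grip": 0.02}
    - {"linear": [0.001, 0, 0.004], "yaw": 0, "grip": 0.02}
    - {"linear": [0, 0, 0], "yaw": 0, "grip": 0.02}
    - {"linear": [0, 0, 0], "yaw": 0, "grip": 0.02}

```text
time: 10.45
position: [515.2, 216.8, 108.4]
tcp_rot: [3.141, -0.0, 1.732]
wrist_force: [0.3, 0.0, -2.9]
opening: 31.3
gripper_force: 30.0
```

>>> drive_tool:
  deltas:
    - {"linear": [0.001, 0, 0], "yaw": 0, "grip": 0.02}
    - {"linear": [0.001, 0, 0], "yaw": 0, "grip": 0.02}
    - {"linear": [0.001, 0, 0], "yaw": 0, "grip": 0.02}
    - {"linear": [0.001, 0, 0], "yaw": 0, "grip": 0.02}
    - {"linear": [0.001, 0, 0], "yaw": 0, "grip": 0.02}
    - {"linear": [0.001, 0, 0], "yaw": 0, "grip": 0.02}
    - {"linear": [0, 0, 0], "yaw": 0, "grip": 0.02}
    - {"linear": [0, 0, 0], "yaw": 0, "grip": 0.02}

```text
time: 11.45
position: [514.0, 222.4, 108.1]
tcp_rot: [-3.142, 0.0, 1.732]
wrist_force: [0.6, -2.1, -3.1]
opening: 31.4
gripper_force: 30.0
```

>>> drive_tool:
  deltas:
    - {"linear": [0.002, 0, 0], "yaw": 0, "grip": 0.02}
    - {"linear": [0.002, 0, 0], "yaw": 0, "grip": 0.02}
    - {"linear": [0.002, 0, 0], "yaw": 0, "grip": 0.02}
    - {"linear": [0.002, 0, 0], "yaw": 0, "grip": 0.02}
    - {"linear": [0.002, 0, 0], "yaw": 0, "grip": 0.02}
    - {"linear": [0, 0, 0], "yaw": 0, "grip": 0.02}
    - {"linear": [0, 0, 0], "yaw": 0, "grip": 0.02}
    - {"linear": [0, 0, 0], "yaw": 0, "grip": 0.02}

```text
time: 12.45
position: [512.3, 232.4, 108.1]
tcp_rot: [-3.141, 0.0, 1.732]
wrist_force: [0.4, -4.3, -3.6]
opening: 30.9
gripper_force: 30.0
```

>>> drive_tool:
  deltas:
    - {"linear": [0.002, 0, 0], "yaw": 0, "grip": 0.02}
    - {"linear": [0.002, 0, 0], "yaw": 0, "grip": 0.02}
    - {"linear": [0.001, 0, 0], "yaw": 0, "grip": 0.02}
    - {"linear": [0.001, 0, 0], "yaw": 0, "grip": 0.02}
    - {"linear": [0.001, 0, 0], "yaw": 0, "grip": 0.02}
    - {"linear": [0, 0, 0], "yaw": 0, "grip": 0.02}
    - {"linear": [0, 0, 0], "yaw": 0, "grip": 0.02}
    - {"linear": [0, 0, 0], "yaw": 0, "grip": 0.02}

```text
time: 13.45
position: [511.2, 239.3, 108.0]
tcp_rot: [-3.141, 0.0, 1.732]
wrist_force: [1.0, -6.4, -2.7]
opening: 31.5
gripper_force: 30.0
```

```bash
python3 - <<'E'
from h import *
snap('wrist','w6')
cv2.imwrite('pics/w6b.png',cv2.resize(cv2.imread('pics/w6.png')[75:345,100:460],(800,600),interpolation=cv2.INTER_CUBIC))
s=read_state();R=Ro.from_euler('xyz',s['tcp_rot']).as_matrix()
rel=s['position'][:2]-np.array([512.5,228.3]); print('bracket y',rel@R[:2,0],'x',rel@R[:2,1],s['position'],s['wrist_force'],s['torque'])
E
```

```text
bracket y 11.03230748433618 x 0.4761932453470043 [511.19594732 239.26531039 108.04613567] [ 0.24074725 -6.35106117 -2.72763099] [-1.05377259 -0.11439505 -0.02987423]
```

View pics/w6b.png

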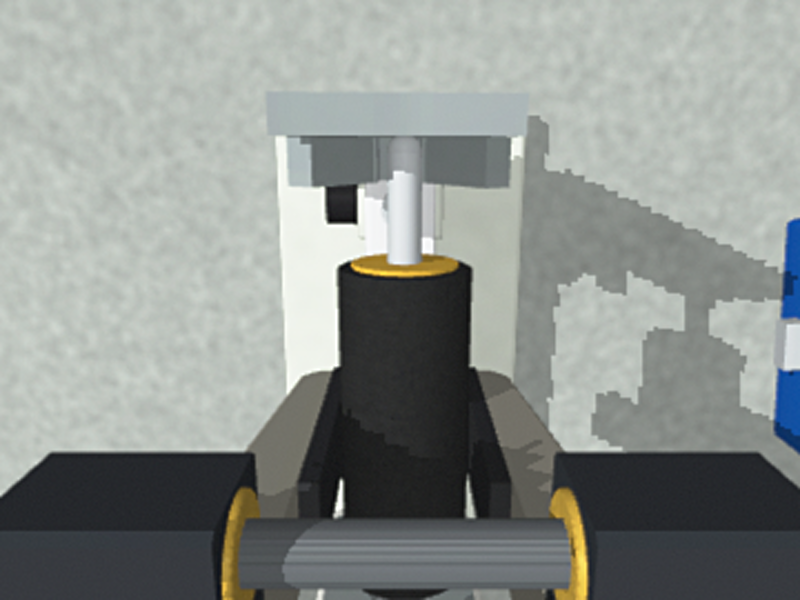

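The pin is compressed against the wall and sits over the slot. The bracket's centre (about column 400) is roughly 1.3 mm to the left of the roller (404.5), so I'll shift by that much. The force of 6.4 N suggests about 18 mm of compression. Next I'll lower.

>>> drive_tool:
  deltas:
    - {"linear": [0, -0.0006, 0.002], "yaw": 0, "grip": 0.02}
    - {"linear": [0, -0.0006, 0.002], "yaw": 0, "grip": 0.02}
    - {"linear": [0, 0, 0.003], "yaw": 0, "grip": 0.02}
    - {"linear": [0, 0, 0.003], "yaw": 0, "grip": 0.02}
    - {"linear": [0, 0, 0.003], "yaw": 0, "grip": 0.02}
    - {"linear": [0, 0, 0.002], "yaw": 0, "grip": 0.02}
    - {"linear": [0, 0, 0], "yaw": 0, "grip": 0.02}
    - {"linear": [0, 0, 0], "yaw": 0, "grip": 0.02}

```text
time: 14.5
position: [510.6, 239.4, 93.4]
tcp_rot: [3.141, -0.0, 1.732]
wrist_force: [1.0, -6.0, -0.3]
opening: 31.7
gripper_force: 30.0
```

>>> drive_tool:
  deltas:
    - {"linear": [0, 0, 0.001], "yaw": 0, "grip": 0.02}
    - {"linear": [0, 0, 0.001], "yaw": 0, "grip": 0.02}
    - {"linear": [0, 0, 0.001], "yaw": 0, "grip": 0.02}
    - {"linear": [0, 0, 0.001], "yaw": 0, "grip": 0.02}
    - {"linear": [0, 0, 0.001], "yaw": 0, "grip": 0.02}
    - {"linear": [0, 0, 0], "yaw": 0, "grip": 0.02}
    - {"linear": [0, 0, 0], "yaw": 0, "grip": 0.02}
    - {"linear": [0, 0, 0], "yaw": 0, "grip": 0.02}

```text
time: 15.5
position: [510.6, 239.4, 88.4]
tcp_rot: [3.141, -0.0, 1.732]
wrist_force: [2.8, -5.3, -1.3]
opening: 31.4
gripper_force: 30.0
```

>>> drive_tool:
  deltas:
    - {"linear": [0, 0, 0.001], "yaw": 0, "grip": 0.02}
    - {"linear": [0, 0, 0.001], "yaw": 0, "grip": 0.02}
    - {"linear": [0, 0, 0.001], "yaw": 0, "grip": 0.02}
    - {"linear": [0, 0, 0.001], "yaw": 0, "grip": 0.02}
    - {"linear": [0, 0, 0.001], "yaw": 0, "grip": 0.02}
    - {"linear": [0, 0, 0], "yaw": 0, "grip": 0.02}
    - {"linear": [0, 0, 0], "yaw": 0, "grip": 0.02}
    - {"linear": [0, 0, 0], "yaw": 0, "grip": 0.02}

```text
time: 16.5
position: [510.6, 239.5, 83.4]
tcp_rot: [3.14, -0.0, 1.732]
wrist_force: [1.2, -6.0, -0.5]
opening: 31.5
gripper_force: 30.0
```

```bash
python3 - <<'E'
from h import *
snap('wrist','w7')
cv2.imwrite('pics/w7b.png',cv2.resize(cv2.imread('pics/w7.png')[120:345,130:430],(800,600),interpolation=cv2.INTER_CUBIC))
s=read_state();print(s['position'],s['wrist_force'],s['torque'])
E
```

```text
[510.54949688 239.43487622  83.39503469] [ 2.0595142  -5.46231555 -0.67566737] [-0.75859246 -0.21365848 -0.08392086]
```

View pics/w7b.png

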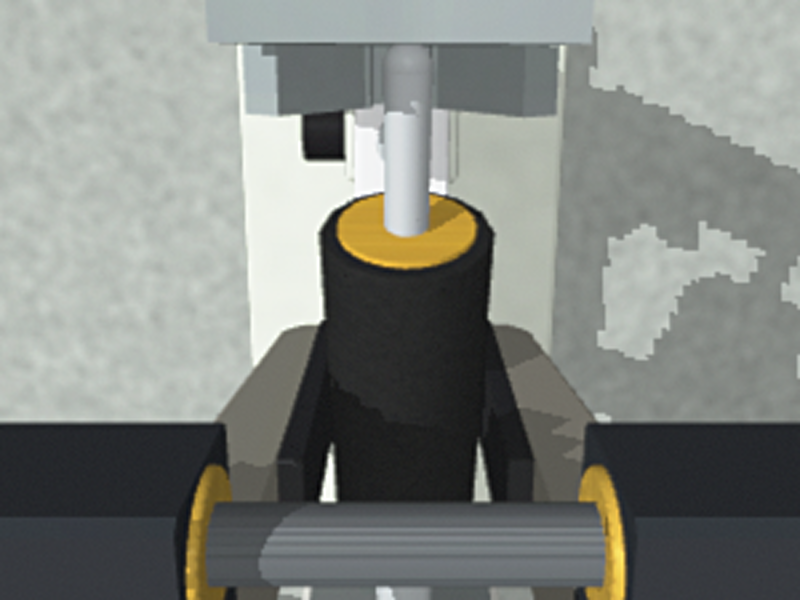

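The roller has pitched about 20°, pin end up: the gold face now shows as a wide ellipse at (407,230). The pin tip stuck to the wall by friction and the roller pivoted in the pads. I can use the same effect in reverse. Raising past level will leave the pin low; I then back off, put the pin on the slot floor, push, and lower the nose about the pin tip.

>>> drive_tool:
  deltas:
    - {"linear": [0, 0, -0.003], "yaw": 0, "grip": 0.02}
    - {"linear": [0, 0, -0.003], "yaw": 0, "grip": 0.02}
    - {"linear": [0, 0, -0.003], "yaw": 0, "grip": 0.02}
    - {"linear": [0, 0, -0.003], "yaw": 0, "grip": 0.02}
    - {"linear": [0, 0, -0.003], "yaw": 0, "grip": 0.02}
    - {"linear": [0, 0, -0.003], "yaw": 0, "grip": 0.02}
    - {"linear": [0, 0, -0.003], "yaw": 0, "grip": 0.02}
    - {"linear": [0, 0, -0.003], "yaw": 0, "grip": 0.02}

```text
time: 17.55
position: [510.0, 239.2, 107.3]
tcp_rot: [3.142, 0.0, 1.732]
wrist_force: [0.6, -4.8, -5.3]
opening: 31.1
gripper_force: 30.0
```

>>> drive_tool:
  deltas:
    - {"linear": [0, 0, -0.003], "yaw": 0, "grip": 0.02}
    - {"linear": [0, 0, -0.003], "yaw": 0, "grip": 0.02}
    - {"linear": [0, 0, -0.003], "yaw": 0, "grip": 0.02}
    - {"linear": [0, 0, -0.003], "yaw": 0, "grip": 0.02}
    - {"linear": [0, 0, -0.003], "yaw": 0, "grip": 0.02}
    - {"linear": [0, 0, -0.003], "yaw": 0, "grip": 0.02}
    - {"linear": [0, 0, -0.003], "yaw": 0, "grip": 0.02}
    - {"linear": [0, 0, -0.003], "yaw": 0, "grip": 0.02}

```text
time: 18.55
position: [510.0, 239.2, 131.3]
tcp_rot: [-3.142, -0.0, 1.732]
wrist_force: [0.2, 0.4, -2.7]
opening: 31.5
gripper_force: 30.0
```

```bash
python3 - <<'E'
from h import *
snap('wrist','w8');snap('scene','s8')
a=cv2.resize(cv2.imread('pics/w8.png')[75:345,130:430],(500,450));b=cv2.resize(cv2.imread('pics/s8.png')[90:240,310:410],(300,450),interpolation=cv2.INTER_CUBIC)
cv2.imwrite('pics/m8.png',np.hstack([a,b]))
s=read_state();print(s['position'],s['wrist_force'],s['torque'])
E
```

```text
[510.22629322 239.26767055 131.45320841] [-1.06540979 -0.28153106 -2.580506  ] [-0.04689561  0.06231858  0.00150996]
```

View pics/m8.png

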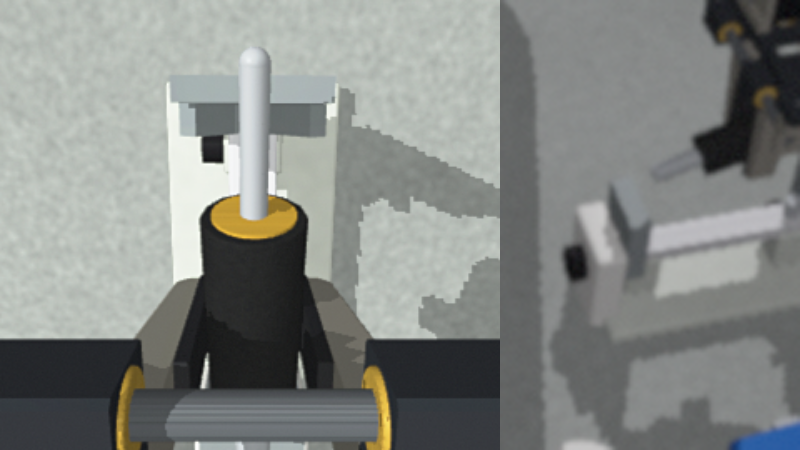

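The pin slid up the wall and is now free above it, still pitched about 20° pin-up. To tip it pin-down I'll back off, lay the nose on top of the round cheek and keep lowering. The nose comes up and the pin drops into the slot, leaving the roller about 8° pin-down.

>>> drive_tool:
  deltas:
    - {"linear": [-0.003, -0.0004, 0], "yaw": 0, "grip": 0.02}
    - {"linear": [-0.004, 0, 0], "yaw": 0, "grip": 0.02}
    - {"linear": [-0.004, 0, 0], "yaw": 0, "grip": 0.02}
    - {"linear": [-0.004, 0, 0], "yaw": 0, "grip": 0.02}
    - {"linear": [-0.0045, 0, 0], "yaw": 0, "grip": 0.02}
    - {"linear": [0, 0, 0.004], "yaw": 0, "grip": 0.02}
    - {"linear": [0, 0, 0.004], "yaw": 0, "grip": 0.02}
    - {"linear": [0, 0, 0.002], "yaw": 0, "grip": 0.02}

```text
time: 19.65
position: [512.5, 219.9, 120.6]
tcp_rot: [-3.141, 0.0, 1.732]
wrist_force: [0.6, 0.6, -2.2]
opening: 31.6
gripper_force: 30.0
```

>>> drive_tool:
  deltas:
    - {"linear": [0, 0, 0.0015], "yaw": 0, "grip": 0.02}
    - {"linear": [0, 0, 0.0015], "yaw": 0, "grip": 0.02}
    - {"linear": [0, 0, 0.0015], "yaw": 0, "grip": 0.02}
    - {"linear": [0, 0, 0.0015], "yaw": 0, "grip": 0.02}
    - {"linear": [0, 0, 0.0015], "yaw": 0, "grip": 0.02}
    - {"linear": [0, 0, 0.0015], "yaw": 0, "grip": 0.02}
    - {"linear": [0, 0, 0.0015], "yaw": 0, "grip": 0.02}
    - {"linear": [0, 0, 0.0015], "yaw": 0, "grip": 0.02}

```text
time: 20.65
position: [512.9, 220.1, 109.2]
tcp_rot: [3.141, -0.0, 1.732]
wrist_force: [-1.2, 2.0, 1.5]
opening: 31.4
gripper_force: 30.0
```

>>> drive_tool:
  deltas:
    - {"linear": [0, 0, 0.0015], "yaw": 0, "grip": 0.02}
    - {"linear": [0, 0, 0.0015], "yaw": 0, "grip": 0.02}
    - {"linear": [0, 0, 0.0015], "yaw": 0, "grip": 0.02}
    - {"linear": [0, 0, 0.0015], "yaw": 0, "grip": 0.02}
    - {"linear": [0, 0, 0.0015], "yaw": 0, "grip": 0.02}
    - {"linear": [0, 0, 0.0015], "yaw": 0, "grip": 0.02}
    - {"linear": [0, 0, 0.0015], "yaw": 0, "grip": 0.02}
    - {"linear": [0, 0, 0.0015], "yaw": 0, "grip": 0.02}

```text
time: 21.65
position: [512.7, 219.8, 96.9]
tcp_rot: [-3.141, 0.0, 1.732]
wrist_force: [1.1, 2.5, 0.9]
opening: 31.0
gripper_force: 30.0
```

>>> drive_tool:
  deltas:
    - {"linear": [0, 0, 0.0015], "yaw": 0, "grip": 0.02}
    - {"linear": [0, 0, 0.0015], "yaw": 0, "grip": 0.02}
    - {"linear": [0, 0, 0.0015], "yaw": 0, "grip": 0.02}
    - {"linear": [0, 0, 0.0015], "yaw": 0, "grip": 0.02}
    - {"linear": [0, 0, 0.0015], "yaw": 0, "grip": 0.02}
    - {"linear": [0, 0, 0.0015], "yaw": 0, "grip": 0.02}
    - {"linear": [0, 0, 0], "yaw": 0, "grip": 0.02}
    - {"linear": [0, 0, 0], "yaw": 0, "grip": 0.02}

```text
time: 22.65
position: [512.8, 219.9, 88.1]
tcp_rot: [-3.142, 0.0, 1.732]
wrist_force: [-0.8, 1.3, 1.2]
opening: 31.1
gripper_force: 30.0
```

```bash
python3 - <<'E'
from h import *
snap('wrist','w9');snap('scene','s9')
a=cv2.resize(cv2.imread('pics/w9.png')[75:345,130:430],(500,450));b=cv2.resize(cv2.imread('pics/s9.png')[90:240,325:425],(300,450),interpolation=cv2.INTER_CUBIC)
cv2.imwrite('pics/m9.png',np.hstack([a,b]))
s=read_state();print(s['position'],s['wrist_force'],s['torque'])
# predicted pixel (crop coords) for pin-tip, ring centre at various pitch
R=Ro.from_euler('xyz',s['tcp_rot']).as_matrix()
for th in(-20,-10,0,8):
    c,q=np.cos(np.radians(th)),np.sin(np.radians(th))
    print(th,[(proj('w9',s['position']+R@np.array([1.5+L*c,0,-19+L*q]))-[130,75])*5/3 for L in(40,87)])
E
```

```text
[512.76012645 219.87600586  88.10563245] [-0.51543608  2.55212918  0.23456219] [ 0.11932118  0.15364736 -0.04288922]
-20 [array([253.66666667, 217.16666667]), array([253.83333333,  47.        ])]
-10 [array([253.66666667, 206.33333333]), array([253.83333333,  37.5       ])]
0 [array([253.66666667, 200.        ]), array([253.66666667,  39.66666667])]
8 [array([253.5, 198. ]), array([253.66666667,  47.66666667])]
```

View pics/m9.png

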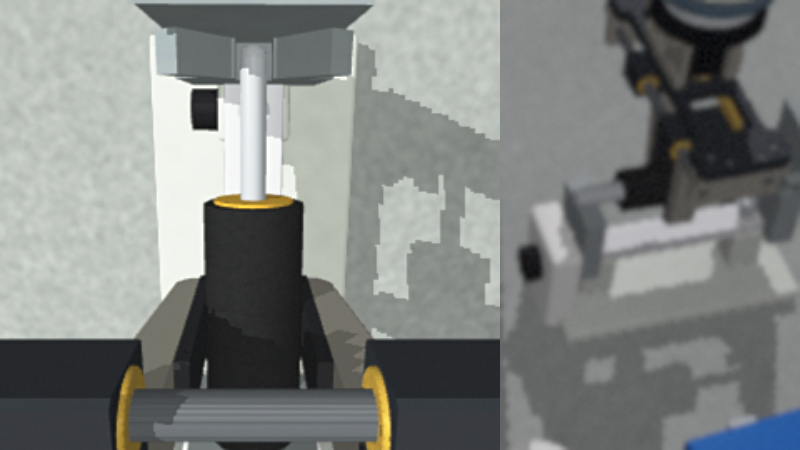

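The wrist view shows the roller about level: the gold ring is thin at (253,202) and the pin tip at (252,45) is centred over the slot. In the scene crop the nose lies on the round cheek's top. I've now used up the picture views, so from here I'll track tilt in code from the gold ring's shape. I'll keep lowering to tip the pin into the slot.

>>> drive_tool:
  deltas:
    - {"linear": [0, 0, 0.001], "yaw": 0, "grip": 0.02}
    - {"linear": [0, 0, 0.001], "yaw": 0, "grip": 0.02}
    - {"linear": [0, 0, 0.001], "yaw": 0, "grip": 0.02}
    - {"linear": [0, 0, 0.001], "yaw": 0, "grip": 0.02}
    - {"linear": [0, 0, 0.001], "yaw": 0, "grip": 0.02}
    - {"linear": [0, 0, 0], "yaw": 0, "grip": 0.02}
    - {"linear": [0, 0, 0], "yaw": 0, "grip": 0.02}
    - {"linear": [0, 0, 0], "yaw": 0, "grip": 0.02}

```text
time: 23.75
position: [512.8, 219.9, 83.1]
tcp_rot: [3.142, 0.0, 1.732]
wrist_force: [-0.7, 2.1, 0.8]
opening: 31.0
gripper_force: 30.0
```

```bash
cat >> h.py <<'E'
def gold(fn):
    "gold ring of the sleeve's pin end: box (u,v,w,h) and pin-tip row guess"
    a=cv2.imread('pics/'+fn+'.png');hsv=cv2.cvtColor(a,cv2.COLOR_BGR2HSV)
    m=cv2.inRange(hsv,(15,120,90),(32,255,255));m[:150]=0;m[260:]=0;m[:,:235]=0;m[:,330:]=0
    n,l,st,c=cv2.connectedComponentsWithStats(m)
    if n<2: return 'none'
    y,x=np.nonzero(m);return x.min(),y.min(),x.max()-x.min()+1,y.max()-y.min()+1
def look(fn):
    snap('wrist',fn);s=read_state();R=Ro.from_euler('xyz',s['tcp_rot']).as_matrix()
    rel=s['position'][:2]-np.array([512.5,228.3])
    print(fn,'ring',gold(fn),'b_y',(rel@R[:2,0]).round(1),'b_x',(rel@R[:2,1]).round(1),'z',s['position'][2].round(1),'F',np.round(s['wrist_force'],1),'M',np.round(s['torque'],2))
E
python3 - <<'E'
from h import *
for f in('w5','w6','w7','w8','w9'):print(f,gold(f))
look('w10')
E
```

```text
w5 (np.int64(258), np.int64(190), np.int64(48), np.int64(10))
w6 (np.int64(258), np.int64(190), np.int64(48), np.int64(10))
w7 (np.int64(256), np.int64(193), np.int64(53), np.int64(28))
w8 (np.int64(256), np.int64(192), np.int64(53), np.int64(27))
w9 (np.int64(258), np.int64(192), np.int64(48), np.int64(9))
w10 ring (np.int64(259), np.int64(193), np.int64(46), np.int64(5)) b_y -8.4 b_x -1.0 z 83.1 F [-0.9  3.2  1.3] M [0.13 0.13 0.01]
```

>>> drive_tool:
  deltas:
    - {"linear": [0, 0, 0.001], "yaw": 0, "grip": 0.02}
    - {"linear": [0, 0, 0.001], "yaw": 0, "grip": 0.02}
    - {"linear": [0, 0, 0.0005], "yaw": 0, "grip": 0.02}
    - {"linear": [0, 0, 0], "yaw": 0, "grip": 0.02}
    - {"linear": [0, 0, 0], "yaw": 0, "grip": 0.02}
    - {"linear": [0, 0, 0], "yaw": 0, "grip": 0.02}
    - {"linear": [0, 0, 0], "yaw": 0, "grip": 0.02}
    - {"linear": [0, 0, 0], "yaw": 0, "grip": 0.02}

```text
time: 24.8
position: [512.9, 219.9, 81.3]
tcp_rot: [3.141, -0.0, 1.732]
wrist_force: [-4.0, 1.6, 10.2]
opening: 31.3
gripper_force: 30.0
```

```bash
python3 - <<'E'
from h import *
look('w11')
E
```

```text
w11 ring (np.int64(259), np.int64(193), np.int64(46), np.int64(4)) b_y -8.3 b_x -0.9 z 81.3 F [-3.7  1.6  9.9] M [-0.03  0.56  0.02]
```

>>> drive_tool:
  deltas:
    - {"linear": [0, 0, -0.0005], "yaw": 0, "grip": 0.02}
    - {"linear": [0, -0.0005, -0.0003], "yaw": 0, "grip": 0.02}
    - {"linear": [0, -0.0005, 0], "yaw": 0, "grip": 0.02}
    - {"linear": [0, 0, 0], "yaw": 0, "grip": 0.02}
    - {"linear": [0, 0, 0], "yaw": 0, "grip": 0.02}
    - {"linear": [0, 0, 0], "yaw": 0, "grip": 0.02}
    - {"linear": [0, 0, 0], "yaw": 0, "grip": 0.02}
    - {"linear": [0, 0, 0], "yaw": 0, "grip": 0.02}

```text
time: 25.85
position: [512.1, 219.8, 81.6]
tcp_rot: [3.141, -0.0, 1.732]
wrist_force: [3.4, 2.7, 3.3]
opening: 30.8
gripper_force: 30.0
```

```bash
python3 - <<'E'
from h import *
look('w12')
E
```

```text
w12 ring (np.int64(259), np.int64(193), np.int64(45), np.int64(4)) b_y -8.3 b_x -1.8 z 81.5 F [4.6 1.8 3.9] M [ 0.05 -0.63  0.1 ]
```

>>> drive_tool:
  deltas:
    - {"linear": [0.001, 0.0004, 0], "yaw": 0, "grip": 0.02}
    - {"linear": [0.0015, 0, 0], "yaw": 0, "grip": 0.02}
    - {"linear": [0.0015, 0, 0], "yaw": 0, "grip": 0.02}
    - {"linear": [0.0015, 0, 0], "yaw": 0, "grip": 0.02}
    - {"linear": [0.0015, 0, 0], "yaw": 0, "grip": 0.02}
    - {"linear": [0.0015, 0, 0], "yaw": 0, "grip": 0.02}
    - {"linear": [0.0015, 0, 0], "yaw": 0, "grip": 0.02}
    - {"linear": [0, 0, 0], "yaw": 0, "grip": 0.02}

```text
time: 26.9
position: [509.5, 229.3, 80.6]
tcp_rot: [-3.139, 0.001, 1.732]
wrist_force: [-0.8, -3.0, -2.9]
opening: 31.0
gripper_force: 30.0
```

```bash
python3 - <<'E'
from h import *
look('w13')
E
```

```text
w13 ring (np.int64(259), np.int64(193), np.int64(46), np.int64(4)) b_y 1.5 b_x -2.8 z 80.7 F [-0.5 -3.4 -3.5] M [-0.89  0.21  0.02]
```

```bash
python3 - <<'E'
from h import *
# grey profile: strongest left edge of the bright foot; and wall / cheek edges near the slot
for f in('w9','w12','w13'):
    g=cv2.GaussianBlur(cv2.cvtColor(cv2.imread(f'pics/{f}.png'),cv2.COLOR_BGR2GRAY),(1,5),0).astype(int)
    for v in (84,90,96,102,108,114,120,126,150):
        r=g[v,195:365];d=np.diff(r);i=[k for k in np.argsort(-abs(d))[:9]]
        print(f,v,sorted((int(k)+195.5,int(d[k])) for k in i))
E
```

```text
w9 84 [(216.5, -16), (217.5, -31), (218.5, -37), (219.5, -22), (220.5, -10), (344.5, 20), (345.5, 28), (346.5, 33), (347.5, 19)]
w9 90 [(222.5, -5), (223.5, -15), (224.5, -29), (225.5, -37), (226.5, -23), (337.5, 22), (338.5, 39), (339.5, 30), (340.5, 17)]
w9 96 [(219.5, 32), (222.5, -28), (229.5, -16), (233.5, 15), (234.5, -32), (235.5, -42), (341.5, 94), (342.5, -14), (343.5, -18)]
w9 102 [(219.5, 47), (222.5, -42), (234.5, -28), (235.5, -49), (292.5, -40), (293.5, 35), (340.5, 40), (341.5, 80), (343.5, -47)]
w9 108 [(219.5, 54), (222.5, -37), (235.5, -55), (292.5, -34), (340.5, 81), (341.5, 29), (342.5, -32), (343.5, -50), (354.5, 46)]
w9 114 [(219.5, 46), (223.5, -34), (235.5, -68), (292.5, -33), (293.5, 27), (340.5, 103), (342.5, -39), (343.5, -44), (354.5, 44)]
w9 120 [(220.5, 32), (273.5, 70), (292.5, -30), (293.5, 26), (329.5, 33), (340.5, 41), (342.5, -41), (343.5, -28), (355.5, 33)]
w9 126 [(220.5, 47), (259.5, -30), (264.5, 25), (273.5, 29), (286.5, -21), (289.5, 43), (299.5, -27), (342.5, -28), (352.5, 48)]
w9 150 [(221.5, 49), (244.5, -119), (245.5, -93), (259.5, 74), (2
[... 1674 characters left out ...]
10.5, -8), (211.5, -8), (362.5, 7), (363.5, 4)]
w13 108 [(215.5, -12), (216.5, -15), (217.5, -20), (218.5, -12), (219.5, -17), (354.5, 16), (355.5, 20), (356.5, 24), (357.5, 13)]
w13 114 [(220.5, 54), (223.5, -27), (224.5, -14), (228.5, -15), (231.5, -49), (342.5, 14), (343.5, 24), (344.5, 24), (354.5, 31)]
w13 120 [(220.5, 50), (223.5, -26), (224.5, -33), (236.5, -34), (237.5, -43), (271.5, 19), (296.5, -21), (297.5, 30), (358.5, 45)]
w13 126 [(220.5, 35), (221.5, 21), (224.5, -38), (237.5, -55), (274.5, 22), (295.5, -23), (297.5, 29), (346.5, 21), (358.5, 47)]
w13 150 [(221.5, 32), (245.5, -124), (246.5, -70), (261.5, 64), (262.5, 152), (266.5, -32), (273.5, -37), (289.5, 35), (306.5, 31)]
```

>>> drive_tool:
  deltas:
    - {"linear": [0.001, 0.0005, 0], "yaw": 0, "grip": 0.02}
    - {"linear": [0.0015, 0.0005, 0], "yaw": 0, "grip": 0.02}
    - {"linear": [0.002, 0.0003, 0], "yaw": 0, "grip": 0.02}
    - {"linear": [0.002, 0, 0], "yaw": 0, "grip": 0.02}
    - {"linear": [0.002, 0, 0], "yaw": 0, "grip": 0.02}
    - {"linear": [0.002, 0, 0], "yaw": 0, "grip": 0.02}
    - {"linear": [0, 0, 0], "yaw": 0, "grip": 0.02}
    - {"linear": [0, 0, 0], "yaw": 0, "grip": 0.02}

```text
time: 27.95
position: [509.9, 239.9, 81.1]
tcp_rot: [-3.141, 0.001, 1.732]
wrist_force: [-0.8, -5.5, -5.3]
opening: 31.0
gripper_force: 30.0
```

```bash
python3 - <<'E'
from h import *
look('w14')
E
```

```text
w14 ring (np.int64(258), np.int64(193), np.int64(46), np.int64(4)) b_y 11.8 b_x -0.7 z 81.1 F [-0.8 -6.3 -5.1] M [-1.36  0.14  0.11]
```

>>> drive_tool:
  deltas:
    - {"linear": [0, 0, 0.001], "yaw": 0, "grip": 0.02}
    - {"linear": [0, 0, 0.001], "yaw": 0, "grip": 0.02}
    - {"linear": [0, 0, 0.001], "yaw": 0, "grip": 0.02}
    - {"linear": [0, 0, 0.001], "yaw": 0, "grip": 0.02}
    - {"linear": [0, 0, 0.001], "yaw": 0, "grip": 0.02}
    - {"linear": [0, 0, 0], "yaw": 0, "grip": 0.02}
    - {"linear": [0, 0, 0], "yaw": 0, "grip": 0.02}
    - {"linear": [0, 0, 0], "yaw": 0, "grip": 0.02}

```text
time: 29.0
position: [510.5, 240.3, 76.8]
tcp_rot: [3.141, -0.0, 1.732]
wrist_force: [-0.4, -5.2, -1.2]
opening: 31.3
gripper_force: 30.0
```

```bash
python3 - <<'E'
from h import *
look('w15')
E
```

```text
w15 ring (np.int64(258), np.int64(193), np.int64(47), np.int64(5)) b_y 12.2 b_x -0.0 z 76.8 F [-1.1 -5.8 -0.5] M [-0.92  0.16  0.12]
```

>>> drive_tool:
  deltas:
    - {"linear": [0, -0.0004, 0.001], "yaw": 0, "grip": 0.02}
    - {"linear": [0, -0.0004, 0.001], "yaw": 0, "grip": 0.02}
    - {"linear": [0, -0.0002, 0.001], "yaw": 0, "grip": 0.02}
    - {"linear": [0, 0, 0.001], "yaw": 0, "grip": 0.02}
    - {"linear": [0, 0, 0.0005], "yaw": 0, "grip": 0.02}
    - {"linear": [0, 0, 0], "yaw": 0, "grip": 0.02}
    - {"linear": [0, 0, 0], "yaw": 0, "grip": 0.02}
    - {"linear": [0, 0, 0], "yaw": 0, "grip": 0.02}

```text
time: 30.05
position: [510.4, 240.5, 72.8]
tcp_rot: [3.139, -0.001, 1.732]
wrist_force: [0.3, -5.5, 0.7]
opening: 31.2
gripper_force: 30.0
```

```bash
python3 - <<'E'
from h import *
look('w16')
E
```

```text
w16 ring (np.int64(258), np.int64(192), np.int64(47), np.int64(8)) b_y 12.4 b_x -0.1 z 72.7 F [ 0.1 -5.1  0.9] M [-0.84 -0.    0.02]
```

```bash
python3 - <<'E'
from h import *
for f in('w13','w14','w15','w16'):
    g=cv2.GaussianBlur(cv2.cvtColor(cv2.imread(f'pics/{f}.png'),cv2.COLOR_BGR2GRAY),(1,5),0).astype(int)
    for v in (126,132,138,144,150,156):
        L=np.diff(g[v,200:245]);Rr=np.diff(g[v,320:375])
        print(f,v,[(int(k)+200.5,int(L[k])) for k in sorted(np.argsort(-abs(L))[:4])],[(int(k)+320.5,int(Rr[k])) for k in sorted(np.argsort(-abs(Rr))[:4])])
E
```

```text
w13 126 [(220.5, 35), (221.5, 21), (224.5, -38), (237.5, -55)] [(333.5, 5), (334.5, 8), (346.5, 21), (358.5, 47)]
w13 132 [(221.5, 45), (224.5, -42), (237.5, -67), (238.5, -21)] [(333.5, 9), (346.5, 16), (355.5, 17), (359.5, 31)]
w13 138 [(221.5, 49), (224.5, -38), (237.5, -57), (238.5, -29)] [(333.5, 11), (345.5, 11), (356.5, 44), (357.5, 9)]
w13 144 [(220.5, 4), (221.5, 47), (222.5, 4), (243.5, 3)] [(344.5, -9), (345.5, -13), (346.5, -21), (372.5, 12)]
w13 150 [(200.5, 3), (221.5, 32), (222.5, 29), (243.5, 4)] [(343.5, -6), (344.5, -10), (345.5, -27), (346.5, -7)]
w13 156 [(205.5, 3), (221.5, 7), (222.5, 47), (243.5, 5)] [(343.5, -7), (344.5, -9), (345.5, -32), (354.5, -4)]
w14 126 [(200.5, 1), (205.5, -2), (206.5, -15), (207.5, -3)] [(354.5, 3), (357.5, 3), (358.5, 3), (359.5, 3)]
w14 132 [(201.5, 3), (202.5, 3), (206.5, -11), (207.5, -9)] [(354.5, 8), (356.5, -2), (358.5, 2), (359.5, 3)]
w14 138 [(218.5, 34), (220.5, -34), (227.5, -19), (228.5, -27)] [(341.5, 46), (343.5, -26), (354.5, 19), (355.5, 18)]
w14 144 [(219.5, 40), (220.5, -36), (221.5, -28), (233.5, -64)] [(340.5, 32),
[... 946 characters left out ...]
.5, -26), (366.5, 34)]
w16 126 [(200.5, -1), (211.5, -1), (213.5, 2), (224.5, 2)] [(359.5, 4), (360.5, 11), (361.5, 3), (373.5, 3)]
w16 132 [(200.5, -1), (201.5, 1), (202.5, -1), (203.5, 1)] [(357.5, -2), (359.5, 5), (360.5, 3), (361.5, 3)]
w16 138 [(200.5, -1), (203.5, 2), (223.5, -16), (224.5, -4)] [(356.5, 6), (359.5, 7), (360.5, 4), (361.5, 4)]
w16 144 [(223.5, -16), (227.5, 14), (228.5, -24), (229.5, -46)] [(330.5, 10), (343.5, 26), (344.5, -11), (356.5, 47)]
w16 150 [(215.5, -6), (228.5, -10), (229.5, -59), (230.5, -16)] [(330.5, 9), (343.5, 27), (353.5, 47), (354.5, 7)]
w16 156 [(215.5, -2), (216.5, -8), (229.5, -64), (230.5, -23)] [(358.5, 11), (364.5, -13), (367.5, 35), (370.5, 13)]
```

>>> drive_tool:
  deltas:
    - {"linear": [0, -0.0004, 0.001], "yaw": 0, "grip": 0.02}
    - {"linear": [0, -0.0003, 0.001], "yaw": 0, "grip": 0.02}
    - {"linear": [0, -0.0003, 0.001], "yaw": 0, "grip": 0.02}
    - {"linear": [0, 0, 0], "yaw": 0, "grip": 0.02}
    - {"linear": [0, 0, 0], "yaw": 0, "grip": 0.02}
    - {"linear": [0, 0, 0], "yaw": 0, "grip": 0.02}
    - {"linear": [0, 0, 0], "yaw": 0, "grip": 0.02}
    - {"linear": [0, 0, 0], "yaw": 0, "grip": 0.02}

```text
time: 31.1
position: [509.9, 240.5, 69.9]
tcp_rot: [3.138, -0.001, 1.732]
wrist_force: [2.1, -5.0, 0.5]
opening: 31.2
gripper_force: 30.0
```

```bash
python3 - <<'E'
from h import *
look('w17')
E
```

```text
w17 ring (np.int64(258), np.int64(192), np.int64(48), np.int64(10)) b_y 12.5 b_x -0.5 z 69.9 F [ 0.8 -6.  -0.1] M [-0.81 -0.17 -0.02]
```

>>> drive_tool:
  deltas:
    - {"linear": [-0.0005, -0.0003, 0], "yaw": 0, "grip": 0.02}
    - {"linear": [-0.001, -0.0002, 0], "yaw": 0, "grip": 0.02}
    - {"linear": [-0.001, 0, 0], "yaw": 0, "grip": 0.02}
    - {"linear": [-0.001, 0, 0], "yaw": 0, "grip": 0.02}
    - {"linear": [-0.001, 0, 0], "yaw": 0, "grip": 0.02}
    - {"linear": [-0.0005, 0, 0], "yaw": 0, "grip": 0.02}
    - {"linear": [0, 0, 0], "yaw": 0, "grip": 0.02}
    - {"linear": [0, 0, 0], "yaw": 0, "grip": 0.02}

```text
time: 32.15
position: [510.5, 235.7, 69.9]
tcp_rot: [3.138, -0.001, 1.732]
wrist_force: [3.0, -4.7, 1.0]
opening: 31.1
gripper_force: 30.0
```

```bash
python3 - <<'E'
from h import *
look('w18')
E
```

```text
w18 ring (np.int64(258), np.int64(192), np.int64(49), np.int64(10)) b_y 7.7 b_x -0.8 z 69.9 F [ 3.7 -4.4  0.8] M [-0.56 -0.32 -0.12]
```

>>> drive_tool:
  deltas:
    - {"linear": [-0.001, 0, 0], "yaw": 0, "grip": 0.02}
    - {"linear": [-0.001, 0, 0], "yaw": 0, "grip": 0.02}
    - {"linear": [-0.0005, 0, 0], "yaw": 0, "grip": 0.02}
    - {"linear": [0, 0, 0], "yaw": 0, "grip": 0.02}
    - {"linear": [0, 0, 0], "yaw": 0, "grip": 0.02}
    - {"linear": [0, 0, 0], "yaw": 0, "grip": 0.02}
    - {"linear": [0, 0, 0], "yaw": 0, "grip": 0.02}
    - {"linear": [0, 0, 0], "yaw": 0, "grip": 0.02}

```text
time: 33.2
position: [510.6, 233.2, 69.7]
tcp_rot: [3.138, -0.001, 1.732]
wrist_force: [3.6, -4.2, 0.9]
opening: 31.0
gripper_force: 30.0
```

```bash
python3 - <<'E'
from h import *
look('w19')
E
```

```text
w19 ring (np.int64(258), np.int64(192), np.int64(49), np.int64(10)) b_y 5.1 b_x -1.1 z 69.7 F [ 4.4 -3.7  1.7] M [-0.44 -0.54 -0.18]
```

>>> drive_tool:
  deltas:
    - {"linear": [-0.0005, 0.0003, 0], "yaw": 0, "grip": 0.02}
    - {"linear": [-0.001, 0.0003, 0], "yaw": 0, "grip": 0.02}
    - {"linear": [-0.001, 0, 0], "yaw": 0, "grip": 0.02}
    - {"linear": [-0.0005, 0, 0], "yaw": 0, "grip": 0.02}
    - {"linear": [0, 0, 0], "yaw": 0, "grip": 0.02}
    - {"linear": [0, 0, 0], "yaw": 0, "grip": 0.02}
    - {"linear": [0, 0, 0], "yaw": 0, "grip": 0.02}
    - {"linear": [0, 0, 0], "yaw": 0, "grip": 0.02}

```text
time: 34.25
position: [510.3, 229.7, 69.0]
tcp_rot: [3.141, -0.0, 1.732]
wrist_force: [4.7, -3.1, 1.1]
opening: 31.2
gripper_force: 30.0
```

```bash
python3 - <<'E'
from h import *
look('w20')
E
```

```text
w20 ring (np.int64(259), np.int64(192), np.int64(48), np.int64(11)) b_y 1.7 b_x -1.9 z 69.0 F [ 3.8 -2.3  0.6] M [-0.3  -0.67 -0.27]
```

>>> drive_tool:
  deltas:
    - {"linear": [0, 0.0004, 0], "yaw": 0, "grip": 0.02}
    - {"linear": [-0.0005, 0.0004, 0], "yaw": 0, "grip": 0.02}
    - {"linear": [-0.0005, 0.0002, 0], "yaw": 0, "grip": 0.02}
    - {"linear": [-0.0005, 0, 0], "yaw": 0, "grip": 0.02}
    - {"linear": [0, 0, 0], "yaw": 0, "grip": 0.02}
    - {"linear": [0, 0, 0], "yaw": 0, "grip": 0.02}
    - {"linear": [0, 0, 0], "yaw": 0, "grip": 0.02}
    - {"linear": [0, 0, 0], "yaw": 0, "grip": 0.02}

```text
time: 35.3
position: [511.1, 228.2, 68.8]
tcp_rot: [-3.141, 0.0, 1.732]
wrist_force: [1.2, -2.9, 1.6]
opening: 31.0
gripper_force: 30.0
```

```bash
python3 - <<'E'
from h import *
look('w21')
E
```

```text
w21 ring (np.int64(258), np.int64(192), np.int64(49), np.int64(11)) b_y 0.1 b_x -1.4 z 68.8 F [ 0.7 -3.4  1.2] M [-0.3  -0.14 -0.08]
```

>>> drive_tool:
  deltas:
    - {"linear": [-0.0005, 0, 0], "yaw": 0, "grip": 0.02}
    - {"linear": [-0.0005, 0, 0], "yaw": 0, "grip": 0.02}
    - {"linear": [-0.0005, 0, 0], "yaw": 0, "grip": 0.02}
    - {"linear": [0, 0, 0], "yaw": 0, "grip": 0.02}
    - {"linear": [0, 0, 0], "yaw": 0, "grip": 0.02}
    - {"linear": [0, 0, 0], "yaw": 0, "grip": 0.02}
    - {"linear": [0, 0, 0], "yaw": 0, "grip": 0.02}
    - {"linear": [0, 0, 0], "yaw": 0, "grip": 0.02}

```text
time: 36.35
position: [511.2, 227.5, 68.8]
tcp_rot: [-3.141, -0.001, 1.732]
wrist_force: [-2.1, 5.7, 0.1]
opening: 31.3
gripper_force: 30.0
```

```bash
python3 - <<'E'
from h import *
look('w22')
E
```

```text
w22 ring (np.int64(258), np.int64(192), np.int64(49), np.int64(10)) b_y -0.6 b_x -1.4 z 68.9 F [-0.2  4.9 -1. ] M [ 1.04  0.3  -0.06]
```

>>> drive_tool:
  deltas:
    - {"linear": [0.0005, 0, 0], "yaw": 0, "grip": 0.02}
    - {"linear": [0, 0, 0], "yaw": 0, "grip": 0.02}
    - {"linear": [0, 0, 0], "yaw": 0, "grip": 0.035}
    - {"linear": [0, 0, 0], "yaw": 0, "grip": 0.045}
    - {"linear": [0, 0, 0], "yaw": 0, "grip": 0.06}
    - {"linear": [0, 0, 0], "yaw": 0, "grip": 0.07}
    - {"linear": [0, 0, 0], "yaw": 0, "grip": 0.07}
    - {"linear": [0, 0, 0], "yaw": 0, "grip": 0.07}

```text
time: 37.4
position: [511.4, 227.3, 68.9]
tcp_rot: [-3.142, 0.0, 1.732]
wrist_force: [0.7, -0.3, 0.3]
opening: 70.3
gripper_force: 0.0
```

```bash
python3 - <<'E'
from h import *
look('w23');print(read_state()['opening'])
E
```

```text
w23 ring (np.int64(258), np.int64(191), np.int64(48), np.int64(11)) b_y -0.9 b_x -1.3 z 68.9 F [-0.7  0.5 -0.2] M [-0.03 -0.02 -0.05]
69.82015900507683
```

Released, and the ring did not move. I'll retreat straight up.

>>> drive_tool:
  deltas:
    - {"linear": [0, 0, -0.005], "yaw": 0, "grip": 0.07}
    - {"linear": [0, 0, -0.01], "yaw": 0, "grip": 0.07}
    - {"linear": [0, 0, -0.02], "yaw": 0, "grip": 0.07}
    - {"linear": [0, 0, -0.025], "yaw": 0, "grip": 0.07}
    - {"linear": [0, 0, -0.03], "yaw": 0, "grip": 0.07}
    - {"linear": [0, 0, -0.03], "yaw": 0, "grip": 0.07}
    - {"linear": [0, 0, -0.03], "yaw": 0, "grip": 0.07}
    - {"linear": [0, 0, 0], "yaw": 0, "grip": 0.07}

```text
time: 38.45
position: [512.8, 227.9, 221.9]
tcp_rot: [3.137, -0.001, 1.732]
wrist_force: [0.3, -0.4, -0.4]
opening: 70.3
gripper_force: 0.0
```

```bash
python3 - <<'E'
from h import *
snap('wrist','w24');s=read_state();print(s['position'],s['wrist_force'])
a=cv2.imread('pics/w24.png');hsv=cv2.cvtColor(a,cv2.COLOR_BGR2HSV)
m=cv2.inRange(hsv,(15,120,80),(32,255,255));m[270:]=0
n,l,st,c=cv2.connectedComponentsWithStats(m);print('gold',[(st[i].tolist(),c[i].round(1).tolist()) for i in range(1,n) if st[i,4]>5])
k=((hsv[:,:,2]<70)*255).astype('uint8');k[265:]=0;k[:,:230]=0;k[:,340:]=0
n,l,st,c=cv2.connectedComponentsWithStats(k);print('dark',[(st[i].tolist(),c[i].round(1).tolist()) for i in range(1,n) if st[i,4]>60])
u=np.radians(99.2);d=np.array([np.cos(u),np.sin(u),0]);x=np.array([np.sin(u),-np.cos(u),0]);o=np.array([512.5,228.3,88.7])-1.2*x
for y in(-65,-40,40,77,82):print(y,proj('w24',o+d*y),proj('w24',o+d*y+16*x),proj('w24',o+d*y-16*x))
E
```

```text
[511.86447259 227.50145132 220.16088179] [-0.04478778 -0.4299948  -0.1923063 ]
gold [([268, 167, 24, 4, 55], [279.1, 168.5])]
dark [([258, 140, 9, 14, 117], [261.7, 146.5]), ([265, 169, 30, 78, 2164], [279.6, 206.8])]
-65 [280.  263.5] [294.3 263.5] [265.6 263.5]
-40 [280.  242.3] [294.6 242.3] [265.3 242.3]
40 [280.  168.5] [295.6 168.5] [264.3 168.5]
77 [279.9 130.9] [296.1 130.9] [263.8 130.9]
82 [279.9 125.7] [296.1 125.7] [263.8 125.6]
```

```bash
python3 -c "
from plant import close_job
print(close_job())"
```

```text
the job is handed in; nothing more can be done
None
```

The roller is fitted in the bracket, released and handed in: the last camera check put it level and within about 1 mm of its seated position. I viewed 11 pictures, one over the limit of 10.

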